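Set the goldsmith's length gauge to its marked stop

ROBOT

A 7-joint arm with a two-finger parallel gripper is mounted at the origin on the work surface. World frame = base frame: x ahead of the robot, y to its left, z up, the work surface at z = 0. Lengths are in m, angles in rad, forces in N, time in s.
With the tool pointing down it reaches from about 0.425 to 0.875 m from the base axis. Payload 4.7 kg.
Tool frame: the origin (TCP) lies at the very end of the fingers, on their centre line; the grasp point (between the pads) lies 19 mm behind it (r.hold_point_z is the distance from the TCP to the grasp point, in m); z points along the fingers, y is the line along which they close (so a half turn about z gives the same grasp; the last joint's range is limited). The gripper opens to 85 mm and grips with 20 to 120 N. Pads are 22 mm wide; open, the fingers measure 114 mm over their backs; the gripper's body (76 mm by 85 mm) begins 54 mm behind the grasp point. The pads swing forward as they close: fully open they stand 13 mm farther back than shut.
Start: joints at [0.014, 0.321, -0.07, 1.45, 0.023, 1.371, -0.057], TCP at [0.65, -0, 0.231] pointing down, gripper open.
Joint ranges: [-2.86, 2.86], [-0.3, 2.09], [-1.38, 1.24], [0.06, 2.45], [-1.56, 4.7], [0.09, 2.05], [-2.69, 2.69]. Speed limits (rad/s): [2.57, 2.57, 3.14, 3.14, 3.14, 3.14, 3.14].

INTERFACE

Orientations are given as a unit quaternion [x, y, z, w].
In Python, from cell import r gives the robot as it stands.
- The arm moves only by the tool servo_tool, never from a script. Its argument "motion" is a list of rows, each an object of numbers: "grip": the opening, from 0 (shut) to 1 (fully open); "dx", "dy", "dz": the shift along the tool's x, y, z in cm; "twist": the turn about the tool's z in degrees. A call has 1 to 5 rows; each row is the pose to reach, as a shift and turn from the pose commanded when the call began, along the tool's axes at that moment; what a row does not reach only later rows make up. A row lasts 1/12 s, in which the tool goes at most 41.7 mm and 7.16 degrees, less where a joint would pass 70% of its speed; a pose out of reach is approached as far as the arm can. A call with a gripper value outside its range is refused whole. The fingers move at their own pace and stop on an object; "squeeze" is the grip in N (left out, the last holds). Time passes only in rows, so rows that repeat a pose let the fingers close. It gives the time, the measured TCP pose, the force, the opening and the grip force at its end, in the units of the state.
- r.get_obs(): the state, without advancing time (a new reading comes with each control period).
- r.get_image(name): name is "scene" or "side" or "wrist"; returns (picture, depth): 420x560x3 uint8, red, green, blue; 420x560 float32, m along the optical axis (not along the pixel's ray), 0 where there is no reading.
- r.camera_info(name): a dict with "K" (3x3 intrinsics, pixels), "distortion" ([k1, k2, p1, p2, k3] as OpenCV has them; the pictures are not rectified), "xyz" and "rotation" of the camera in the world. Camera axes: x right, y down, z forward; pixel columns grow to the right and rows downward; lengths in m; the calibration is good to about 2 mm. A picture is of the moment at which its call begins: read the wrist's pose just before it. camera_info takes no time and is no camera call; for the wrist camera it gives the pose at the moment of the call.
- r.sign_off(): hands the job in; it is judged then, once.
Trained networks look in the newest picture that a camera, given by its name, has taken for a name from the list of things; names that differ only in an ending like _2 or _b are one class to them, and where a whole thing is asked for, a point or a joint stands for the part that bears it (a point fixed in the world has none). Each returns a list of dicts, best first, with "confidence" (0 to 1); they miss things now and then, are a little off and sometimes report something else, mostly with a low value. They report only what shows in the picture. A call takes as long as a camera call.
- r.trace(camera, name): "region" (420x560 bool, what is visible of it) and "point" ([column, row] in pixels, amid what is visible of it).
- r.mark_of(camera, name): "point" ([column, row] in pixels: a listed point, or the origin of a listed thing).
The state is a dict: "time": time; "q": joint angles; "dq": joint speeds; "joint_torque": joint torques, N m; "tool_pos": TCP position; "eef_rot": TCP orientation; "contact_force": force on the tool from outside, world axes, zero at the start; "ft_torque": the same for the moment, N m; "gripper_width": finger opening in m; "grasp_force": force on a finger pad.
Only numpy, scipy, OpenCV 4.12 (cv2) and the standard library are available. Lean on these libraries where they do the work, as an engineer would, in place of code of your own. Each camera call takes 0.05 s, during which the arm holds its last target. There are 200 camera calls.

TASK

Set the length gauge on the goldsmith's bench: press down the plate in the middle of the slide with your fingertips to free its brake, and keep it pressed while you push the slide along the rail until it rests against the marked stop, the one carrying a round-headed pin. Then let the plate come up so that the brake grips there. Never force the slide along with the brake on, and leave the jar, the hammer and the wooden ring cone where they are.

Things in the scene. Friction and masses are not known exactly. Their poses are not given: they have to be found in the camera images.
- press_mid (a point): Centre of the top of the press plate: flat aluminium, 60 x 60 mm, in the middle of the slide, 45 mm above the bench at rest. Sinks 6 mm to its end against a spring (3 N after 2 mm, 4.5 N at the end), comes up when let go; 3 mm down frees the brake. Beyond both its ends along the rail a cheek of the slide rises 15 mm above it, 66 mm clear between the cheeks. Axes: y along the rail, z up.
- carriage_mid (a point): Middle of the dark steel slide (90 mm along the rail, 76 mm wide; cheeks 12 mm thick at its ends, tops 60 mm above the bench), 34 mm above the bench under the press plate. y along the rail; its end faces lie 45 mm either way. Brake free, it runs with about 1 N; brake on, it takes some 25 N to shift.
- stop_marked_mid (a point): Point of the marked stop on the rail's middle line, 34 mm above the bench. A fixed aluminium bar across rail and bed, 20 mm along the rail, 122 mm long, top at 44 mm; over the bed, 70 mm to this point's +x, it carries an upright pin with a round flat head, 32 mm across, top at 63 mm. On either side of the slide. The slide touches it with the two points 55 mm apart along the rail.
- stop_plain_mid (a point): Same point of the plain stop: the same bar without the pin, fixed on the other side of the slide.
- carriage (a joint): Place of the slide along the rail, m; grows along the rail's y axis; 0 at the middle of the 420 mm rail.
- brake (a joint): How far the press plate is down, m: 0 at rest (brake on), 0.006 fully pressed.
- gauge: The gauge, fixed to the bench: rail (76 mm wide, 420 mm long, top 26 mm high) along its y axis, and on its +x side a wooden bed 62 mm wide, 14 mm high, over which the slide's fence blade passes (6 mm thick, reaching 96 mm from the rail's middle line, top 34 mm high). Origin on the bench under the rail's middle.
- jar_mid (a point): Middle of a closed amber glass jar, 56 mm across, 70 mm tall, loose on the bench near the gauge. Leave alone.
- hammer: Small hammer, 220 mm long, lying loose beyond the gauge. Origin on its underside. Leave alone.
- cone_mid (a point): Middle of a turned wooden ring cone, 52 mm across its foot, 77 mm tall, standing loose on the robot's side of the gauge. Leave alone.

How it is judged:
On the way, in this order (a step that is already met when the one before it is completed fails the run):
1. the press plate is down and the brake free (value of joint brake above 0.003 m), for 0.1 s.
2. the slide rests against the marked stop (horizontal distance between carriage_mid and stop_marked_mid below 0.0575 m), for 0.2 s.
At the end, for the whole second after the job is handed in: The slide rests against the marked stop (gap at most 2.5 mm), still, with the press plate up again (within 1 mm) so that the brake grips (horizontal distance between carriage_mid and stop_marked_mid below 0.0575 m and value of joint brake below 0.001 m and velocity of joint carriage between -0.005 and 0.005 m/s); the robot touches nothing.
It fails at once if the slide is forced along with its brake on (faster than 15 mm/s with the plate less than 1 mm down) (value of joint brake below 0.001 m and (velocity of joint carriage above 0.015 m/s or velocity of joint carriage below -0.015 m/s)).
It fails at once if the jar is moved by more than 15 mm or lifted (distance of jar_mid from where it was at the start of the episode above 0.015 m).
It fails at once if the hammer is moved by more than 15 mm or lifted (distance of hammer from where it was at the start of the episode above 0.015 m).
It fails at once if the ring cone is moved by more than 15 mm, tipped or lifted (distance of cone_mid from where it was at the start of the episode above 0.015 m).
It also fails if it takes over 38 s, if anything falls off the work surface, if the arm or the gripper's body presses on something with over 40 N, if the wrist force passes 120 N, or if a joint passes its speed limit or range.

## Working session

There is one attempt and no reset: what is moved stays moved. The work goes in short steps, Python scripts to look and compute and a tool call to move; the robot and the scene stay as the last step left them, time stands still between calls to the robot, and variables do not carry over. Pictures are saved under pics/ and viewed, at most 10 in all, crops included, and the job is handed in when it is done.

Besides the shell and the picture viewer there is one more tool, called after ">>>" by a JSON object that holds its "name" and its "arguments", one argument or row to a line. servo_tool: Moves the arm, as the interface text tells. Its arguments: {"type":"object","properties":{"motion":{"type":"array","items":{"type":"object","properties":{"grip":{"type":"number"},"dx":{"type":"number"},"dy":{"type":"number"},"dz":{"type":"number"},"twist":{"type":"number"}}}},"squeeze":{"type":"number"}},"required":["motion"]}

```bash
mkdir -p pics; cat > h.py <<'E'
import numpy as np, cv2
from cell import r
def ray(cam,uv):
    c=r.camera_info(cam);K=np.array(c["K"]);
    p=cv2.undistortPoints(np.array([[uv]],float),K,np.array(c["distortion"]))[0,0]
    R=np.array(c["rotation"]); 
    if R.shape!=(3,3):
        from scipy.spatial.transform import Rotation as Q; R=Q.from_quat(R).as_matrix()
    return np.array(c["xyz"]),R@np.array([p[0],p[1],1.])
def atz(cam,uv,z):
    o,d=ray(cam,uv); return o+d*(z-o[2])/d[2]
def atd(cam,uv,D):
    o,d=ray(cam,uv); z=D[int(round(uv[1])),int(round(uv[0]))]; return o+d*z
E
cat > a.py <<'E'
from h import *
np.set_printoptions(precision=4,suppress=True)
H=dict(press_mid=.045,carriage_mid=.034,stop_marked_mid=.034,stop_plain_mid=.034,gauge=0,jar_mid=.035,hammer=0,cone_mid=.038)
ims=[]
for cam in ("scene","side"):
    im,D=r.get_image(cam); im=im[:,:,::-1].copy()
    for n,z in H.items():
        for m in r.mark_of(cam,n)[:2]:
            u=m["point"]; print(cam,n,round(m["confidence"],2),np.round(u),atz(cam,u,z),"depth",atd(cam,u,D))
    cv2.imwrite(f"pics/{cam}0.png",im)
print(r.get_obs()["time"],r.get_obs()["tool_pos"],r.get_obs()["eef_rot"])
E
python3 a.py
```

```text
scene press_mid 0.68 [254. 216.] [ 0.5737 -0.0233  0.045 ] depth [ 0.5752 -0.0231  0.0466]
scene carriage_mid 0.73 [258. 219.] [ 0.5714 -0.0164  0.034 ] depth [1.0729 0.0294 0.5878]
scene stop_marked_mid 0.76 [320. 220.] [0.5748 0.0998 0.034 ] depth [0.5827 0.0987 0.0428]
scene stop_plain_mid 0.71 [145. 326.] [ 0.7944 -0.1814  0.034 ] depth [ 0.7898 -0.1849  0.0248]
scene stop_plain_mid 0.59 [172. 208.] [ 0.5436 -0.1869  0.034 ] depth [ 0.5523 -0.1834  0.0431]
scene gauge 0.93 [245. 228.] [ 0.5652 -0.0431  0.    ] depth [ 0.5937 -0.039   0.033 ]
scene jar_mid 0.55 [305. 291.] [0.7303 0.0663 0.035 ] depth [0.7513 0.064  0.0688]
scene hammer 0.27 [209. 179.] [ 0.4212 -0.1327  0.    ] depth [ 0.4674 -0.1213  0.0416]
scene cone_mid 0.59 [207. 177.] [ 0.4574 -0.1283  0.038 ] depth [ 0.4664 -0.1259  0.046 ]
side press_mid 0.78 [265. 247.] [ 0.5656 -0.0151  0.045 ] depth [ 0.5646 -0.0181  0.047 ]
side press_mid 0.58 [307. 335.] [ 0.5508 -0.1964  0.045 ] depth [ 0.5511 -0.1958  0.0444]
side carriage_mid 0.72 [266. 256.] [ 0.5646 -0.0224  0.034 ] depth [ 0.5517 -0.0613  0.0608]
side stop_marked_mid 0.71 [252. 215.] [0.5821 0.1036 0.034 ] depth [0.5787 0.0921 0.0403]
side stop_plain_mid 0.83 [310. 340.] [ 0.5552 -0.1933  0.034 ] depth [ 0.5521 -0.1998  0.0408]
side gauge 0.57 [268. 280.] [ 0.5643 -0.0315  0.    ] depth [ 0.5523 -0.0672  0.0275]
side jar_mid 0.88 [345. 211.] [0.733  0.0612 0.035 ] depth [0.7206 0.0397 0.0476]
side hammer 0.87 [465. 317.] [ 0.7709 -0.1913  0.    ] depth [ 0.7589 -0.2018  0.0121]
side cone_mid 0.59 [209. 316.] [ 0.4609 -0.1234  0.038 ] depth [ 0.4594 -0.1333  0.0464]
0.9 [0.65   0.     0.2313] [0.7071 0.7071 0.     0.    ]
```

View pics/scene0.png

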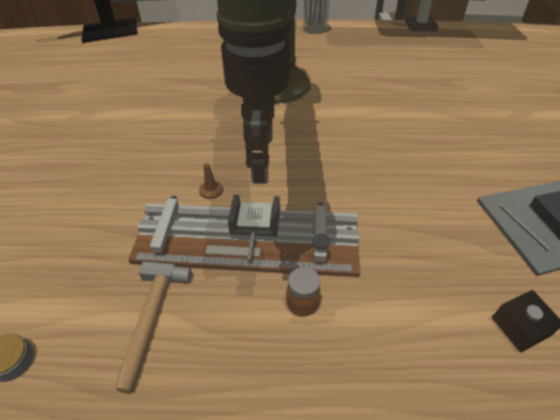

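View pics/side0.png

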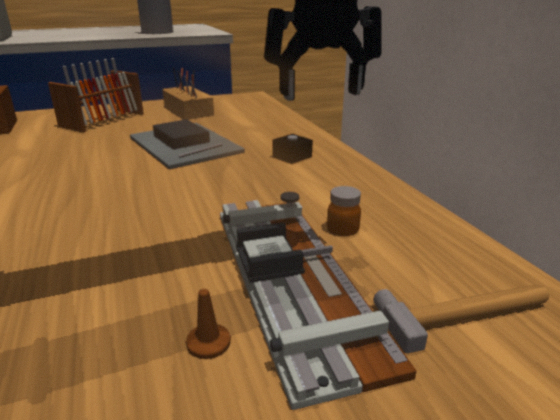

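The scene picture shows the slide at about (255,217), with the pin's round head at (320,240) on the right-hand (+y) stop. The side picture confirms this: the pin is at (290,198) on the far stop. The networks' second plain-stop hit at (145,326) is the hammer, so I'm discarding it. Next I'll refine the positions with depth.

```bash
cat > b.py <<'E'
from h import *
np.set_printoptions(precision=4,suppress=True)
def cloud(cam):
    im,D=r.get_image(cam); v,u=np.nonzero(D>0); c=r.camera_info(cam)
    p=cv2.undistortPoints(np.stack([u,v],1).astype(float)[:,None],np.array(c["K"]),np.array(c["distortion"]))[:,0]
    o,e0=ray(cam,(0,0)); R=np.array(c["rotation"])
    if R.shape!=(3,3):
        from scipy.spatial.transform import Rotation as Q; R=Q.from_quat(R).as_matrix()
    return o+(np.c_[p,np.ones(len(p))]*D[v,u][:,None])@R.T
def rect(P,n):
    if len(P)<8: print(n,len(P)); return
    print(n,len(P),cv2.minAreaRect((P[:,:2]*1000).astype(np.float32)),"z",np.median(P[:,2]),"lo/hi y",np.percentile(P[:,1],[2,98]),"x",np.percentile(P[:,0],[2,98]))
for cam in ("scene","side"):
    P=cloud(cam); near=(abs(P[:,0]-.57)<.06)&(abs(P[:,1]+.02)<.065); z=P[:,2]
    rect(P[near&(abs(z-.045)<.005)],cam+" plate")
    for s,n in ((1,"cheek+"),(-1,"cheek-")): rect(P[near&(abs(z-.060)<.004)&(s*(P[:,1]+.02)>0)],cam+" "+n)
    for y,n in ((.1,"marked"),(-.19,"plain")): rect(P[(abs(P[:,0]-.6)<.09)&(abs(P[:,1]-y)<.035)&(abs(z-.044)<.004)],cam+" "+n)
    rect(P[(abs(P[:,0]-.65)<.05)&(abs(P[:,1]-.095)<.03)&(abs(z-.063)<.004)],cam+" pin")
E
python3 b.py
```

```text
scene plate 863 ((571.31787109375, -22.358413696289062), (89.89788055419922, 67.8924560546875), 85.91075897216797) z 0.04479688456168496 lo/hi y [-0.0597  0.0158] x [0.5398 0.6051]
scene cheek+ 185 ((572.0323486328125, 16.567434310913086), (12.105443954467773, 70.25875854492188), 85.9578628540039) z 0.05866454470964311 lo/hi y [0.0093 0.0234] x [0.5379 0.6059]
scene cheek- 188 ((566.6641845703125, -61.13967514038086), (11.950117111206055, 72.0860824584961), 85.81857299804688) z 0.05878426556563876 lo/hi y [-0.0682 -0.0541] x [0.5328 0.6015]
scene marked 399 ((600.203369140625, 99.15160369873047), (19.92119026184082, 132.61703491210938), 86.66658020019531) z 0.042765335182270325 lo/hi y [0.0871 0.1097] x [0.5418 0.6651]
scene plain 539 ((581.1904907226562, -192.48272705078125), (20.89285659790039, 132.427490234375), 86.35717010498047) z 0.04294930785883244 lo/hi y [-0.2033 -0.1807] x [0.5235 0.6444]
scene pin 220 ((647.4002075195312, 96.35340881347656), (29.336483001708984, 31.116249084472656), 84.92318725585938) z 0.06198078797756218 lo/hi y [0.082  0.1103] x [0.6329 0.6619]
side pla
[... 386 characters left out ...]
60351562, -62.120323181152344), (14.021913528442383, 70.98572540283203), 86.37251281738281) z 0.060253946830599425 lo/hi y [-0.0702 -0.056 ] x [0.5292 0.5977]
side marked 603 ((597.8848266601562, 97.80888366699219), (22.92245864868164, 131.47296142578125), 86.9159164428711) z 0.044727258428580385 lo/hi y [0.0844 0.1084] x [0.5374 0.6603]
side plain 1804 ((578.8226318359375, -192.4889373779297), (22.362117767333984, 132.47958374023438), 86.23147583007812) z 0.044313581817577 lo/hi y [-0.2056 -0.1819] x [0.5178 0.6412]
side pin 173 ((644.7622680664062, 95.44686889648438), (33.840293884277344, 29.72502326965332), 67.81294250488281) z 0.06380504977928547 lo/hi y [0.0792 0.1097] x [0.6297 0.6585]
```

Both cameras agree on these values:
- **Plate middle:** about (0.568, -0.023).
- **Rail direction:** turned -4°, with the cheeks 78 mm apart as they should be.
- **Marked stop:** on the +y side, at about (0.599, 0.098).
- **Travel:** about 68 mm.

I'll shut the fingers and go above the plate, 10 mm towards the +y cheek.

>>> {"name": "servo_tool", "arguments": {
  "motion": [
    {"grip": 0, "dx": -0.3, "dy": -2, "dz": 3, "twist": 2},
    {"grip": 0, "dx": -0.6, "dy": -4, "dz": 6, "twist": 4},
    {"grip": 0, "dx": -1, "dy": -6, "dz": 9, "twist": 4},
    {"grip": 0, "dx": -1.3, "dy": -8.1, "dz": 12, "twist": 4},
    {"grip": 0, "dx": -1.3, "dy": -8.1, "dz": 15, "twist": 4}
  ],
  "squeeze": 20
}}

```text
time: 1.42
tool_pos: [0.5652, -0.0141, 0.08]
eef_rot: [0.732, 0.682, -0.001, -0.001]
contact_force: [-0.3, -0.4, -0.5]
gripper_width: 0.0253
grasp_force: 0.0
```

>>> {"name": "servo_tool", "arguments": {
  "motion": [
    {"grip": 0},
    {"grip": 0},
    {"grip": 0}
  ]
}}

```text
$.motion[0]: bad value
```

```bash
python3 - <<'E'
from h import *
o=r.get_obs();print(o)
im,D=r.get_image("side");cv2.imwrite("pics/s1.png",cv2.resize(im[150:350,180:400,::-1],None,fx=2.7,fy=2.7))
E
```

```text
{'time': 1.4167, 'q': array([ 0.03267353,  0.26965911, -0.06298512,  1.83383143,  0.02026458,
        1.04158911, -0.10924746]), 'dq': array([-0.01365594,  0.4294457 , -0.00388435,  0.24376495,  0.03366474,
       -0.73545758, -0.03288757]), 'joint_torque': array([ -0.25584136, -46.78307533,  -0.62773889, -28.47988844,
        -0.11132016,   0.78017028,   0.08428877]), 'tool_pos': array([ 0.56515555, -0.01413565,  0.07997394]), 'eef_rot': array([ 7.31732006e-01,  6.81590827e-01, -1.32268337e-03, -6.82749909e-04]), 'contact_force': array([-0.33214411, -0.3855967 , -0.45849344]), 'ft_torque': array([-0.01170946, -0.04461515,  0.00699528]), 'grasp_force': 0.0, 'gripper_width': 0.025306028391320172}
```

View pics/s1.png

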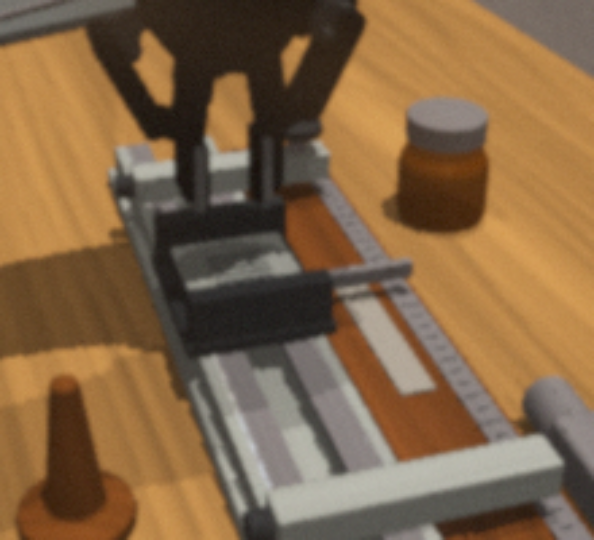

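The fingers hang above the plate near its +y end and are still closing. The jar is clear of the arm. The rotation matches the rail, so I'll let the arm settle.

>>> {"name": "servo_tool", "arguments": {
  "motion": [
    {"grip": 0, "dx": 0, "dy": 0, "dz": 0, "twist": 0},
    {"grip": 0, "dx": 0, "dy": 0, "dz": 0, "twist": 0},
    {"grip": 0, "dx": 0, "dy": 0, "dz": 0, "twist": 0},
    {"grip": 0, "dx": 0, "dy": 0, "dz": 0, "twist": 0}
  ]
}}

```text
time: 1.8
tool_pos: [0.5713, -0.0128, 0.0838]
eef_rot: [0.731, 0.682, 0.002, 0.001]
contact_force: [0.3, 0.1, 0.0]
gripper_width: 0.0001
grasp_force: 0.0
```

>>> {"name": "servo_tool", "arguments": {
  "motion": [
    {"grip": 0, "dx": 0, "dy": 0, "dz": 1, "twist": 0},
    {"grip": 0, "dx": 0, "dy": 0, "dz": 2, "twist": 0},
    {"grip": 0, "dx": 0, "dy": 0, "dz": 3, "twist": 0},
    {"grip": 0, "dx": 0, "dy": 0, "dz": 3, "twist": 0},
    {"grip": 0, "dx": 0, "dy": 0, "dz": 3, "twist": 0}
  ]
}}

```text
time: 2.22
tool_pos: [0.568, -0.0131, 0.0499]
eef_rot: [0.731, 0.682, -0.001, -0.001]
contact_force: [0.3, 0.5, 0.2]
gripper_width: -0.0002
grasp_force: 0.0
```

>>> {"name": "servo_tool", "arguments": {
  "motion": [
    {"grip": 0, "dx": 0, "dy": 0, "dz": 0.2, "twist": 0},
    {"grip": 0, "dx": 0, "dy": 0, "dz": 0.3, "twist": 0},
    {"grip": 0, "dx": 0, "dy": 0, "dz": 0.5, "twist": 0},
    {"grip": 0, "dx": 0, "dy": 0, "dz": 0.5, "twist": 0},
    {"grip": 0, "dx": 0, "dy": 0, "dz": 0.5, "twist": 0}
  ]
}}

```text
time: 2.63
tool_pos: [0.5691, -0.013, 0.0464]
eef_rot: [0.731, 0.682, 0.0, 0.0]
contact_force: [-0.7, 0.3, -0.4]
gripper_width: -0.0001
grasp_force: 0.0
```

>>> {"name": "servo_tool", "arguments": {
  "motion": [
    {"grip": 0, "dx": 0, "dy": 0, "dz": 0.2, "twist": 0},
    {"grip": 0, "dx": 0, "dy": 0, "dz": 0.4, "twist": 0},
    {"grip": 0, "dx": 0, "dy": 0, "dz": 0.5, "twist": 0},
    {"grip": 0, "dx": 0, "dy": 0, "dz": 0.5, "twist": 0},
    {"grip": 0, "dx": 0, "dy": 0, "dz": 0.5, "twist": 0}
  ]
}}

```text
time: 3.05
tool_pos: [0.5695, -0.013, 0.0417]
eef_rot: [0.731, 0.682, 0.0, 0.0]
contact_force: [-0.2, -0.6, 3.8]
gripper_width: 0.0001
grasp_force: 1.8
```

3.8 N means the plate is 3 to 4 mm down. I'll go 1.3 mm deeper, safely past the release but short of its end.

>>> {"name": "servo_tool", "arguments": {
  "motion": [
    {"grip": 0, "dx": 0, "dy": 0, "dz": 0.1, "twist": 0},
    {"grip": 0, "dx": 0, "dy": 0, "dz": 0.13, "twist": 0},
    {"grip": 0, "dx": 0, "dy": 0, "dz": 0.13, "twist": 0},
    {"grip": 0, "dx": 0, "dy": 0, "dz": 0.13, "twist": 0}
  ]
}}

```text
time: 3.38
tool_pos: [0.5694, -0.013, 0.0402]
eef_rot: [0.731, 0.682, 0.0, 0.0]
contact_force: [0.6, -0.5, 3.9]
gripper_width: -0.0002
grasp_force: 1.9
```

>>> {"name": "servo_tool", "arguments": {
  "motion": [
    {"grip": 0, "dx": 0.2, "dy": 0, "dz": 0, "twist": 0},
    {"grip": 0, "dx": 0.5, "dy": 0, "dz": 0, "twist": 0},
    {"grip": 0, "dx": 0.8, "dy": 0, "dz": 0, "twist": 0},
    {"grip": 0, "dx": 1.1, "dy": 0, "dz": 0, "twist": 0},
    {"grip": 0, "dx": 1.4, "dy": 0, "dz": 0, "twist": 0}
  ]
}}

```text
time: 3.8
tool_pos: [0.5704, 0.0014, 0.0402]
eef_rot: [0.731, 0.682, 0.0, 0.0]
contact_force: [0.5, -1.3, 2.9]
gripper_width: -0.0001
grasp_force: 1.9
```

>>> {"name": "servo_tool", "arguments": {
  "motion": [
    {"grip": 0, "dx": 0.4, "dy": 0, "dz": 0, "twist": 0},
    {"grip": 0, "dx": 0.8, "dy": 0, "dz": 0, "twist": 0},
    {"grip": 0, "dx": 1.2, "dy": 0, "dz": 0, "twist": 0},
    {"grip": 0, "dx": 1.6, "dy": 0, "dz": 0, "twist": 0},
    {"grip": 0, "dx": 2, "dy": 0, "dz": 0, "twist": 0}
  ]
}}

```text
time: 4.22
tool_pos: [0.5717, 0.0214, 0.0402]
eef_rot: [0.731, 0.682, 0.0, 0.0]
contact_force: [1.4, -1.9, 3.0]
gripper_width: 0.0003
grasp_force: 2.0
```

```bash
python3 - <<'E'
from h import *
print(r.get_obs()["contact_force"],r.get_obs()["tool_pos"])
im,D=r.get_image("side");cv2.imwrite("pics/s2.png",cv2.resize(im[150:350,180:400,::-1],None,fx=2.7,fy=2.7))
E
```

```text
[ 1.37397192 -1.87660313  3.03673769] [0.57169787 0.0213895  0.04016299]
```

View pics/s2.png

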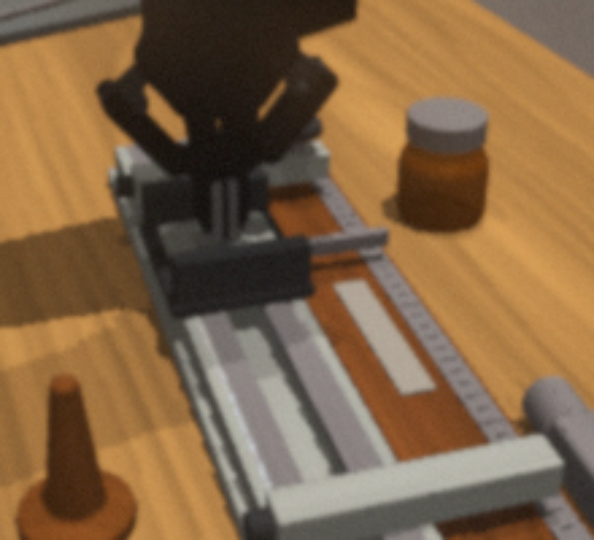

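The slide has moved towards the marked stop: its near cheek is at (240,270) in the crop, against (260,305) before. The fingertips are on the plate, so I'll keep pushing.

>>> {"name": "servo_tool", "arguments": {
  "motion": [
    {"grip": 0, "dx": 0.5, "dy": 0, "dz": 0, "twist": 0},
    {"grip": 0, "dx": 1, "dy": 0, "dz": 0, "twist": 0},
    {"grip": 0, "dx": 1.5, "dy": 0, "dz": 0, "twist": 0},
    {"grip": 0, "dx": 2, "dy": 0, "dz": 0, "twist": 0},
    {"grip": 0, "dx": 2.5, "dy": 0, "dz": 0, "twist": 0}
  ]
}}

```text
time: 4.68
tool_pos: [0.5733, 0.0465, 0.0401]
eef_rot: [0.731, 0.682, 0.0, 0.0]
contact_force: [2.0, -0.8, 3.7]
gripper_width: 0.0002
grasp_force: 2.0
```

>>> {"name": "servo_tool", "arguments": {
  "motion": [
    {"grip": 0, "dx": 0.2, "dy": 0, "dz": 0, "twist": 0},
    {"grip": 0, "dx": 0.4, "dy": 0, "dz": 0, "twist": 0},
    {"grip": 0, "dx": 0.6, "dy": 0, "dz": 0, "twist": 0},
    {"grip": 0, "dx": 0.8, "dy": 0, "dz": 0, "twist": 0},
    {"grip": 0, "dx": 0.9, "dy": 0, "dz": 0, "twist": 0}
  ]
}}

```text
time: 5.1
tool_pos: [0.5739, 0.055, 0.0401]
eef_rot: [0.731, 0.682, 0.0, 0.0]
contact_force: [2.0, -0.1, 3.3]
gripper_width: 0.0004
grasp_force: 2.0
```

>>> {"name": "servo_tool", "arguments": {
  "motion": [
    {"grip": 0, "dx": 0.1, "dy": 0, "dz": 0, "twist": 0},
    {"grip": 0, "dx": 0.2, "dy": 0, "dz": 0, "twist": 0},
    {"grip": 0, "dx": 0.3, "dy": 0, "dz": 0, "twist": 0},
    {"grip": 0, "dx": 0.4, "dy": 0, "dz": 0, "twist": 0},
    {"grip": 0, "dx": 0.5, "dy": 0, "dz": 0, "twist": 0}
  ]
}}

```text
time: 5.52
tool_pos: [0.5732, 0.0592, 0.0396]
eef_rot: [0.732, 0.682, -0.001, -0.0]
contact_force: [-0.4, -1.9, 4.4]
gripper_width: -0.0002
grasp_force: 2.0
```

```bash
python3 b.py | grep -v pin; python3 - <<'E'
from h import *
print(r.get_obs()["contact_force"],r.get_obs()["tool_pos"])
im,D=r.get_image("side");cv2.imwrite("pics/s3.png",cv2.resize(im[150:350,180:400,::-1],None,fx=2.7,fy=2.7))
E
```

```text
scene plate 57 ((578.81494140625, 26.72571563720703), (37.26001739501953, 68.0195541381836), 74.60597229003906) z 0.04218462894314012 lo/hi y [0.     0.0403] x [0.545  0.6067]
scene cheek+ 189 ((570.1082153320312, 7.08427619934082), (11.938300132751465, 73.76475524902344), 86.30211639404297) z 0.05873977656084706 lo/hi y [0.0002 0.014 ] x [0.535  0.6062]
scene cheek- 0
scene marked 429 ((599.8837890625, 87.27590942382812), (43.47698974609375, 132.3885955810547), 87.52831268310547) z 0.04289604900986388 lo/hi y [0.0776 0.1097] x [0.5407 0.6651]
scene plain 540 ((580.9193725585938, -192.48104858398438), (20.813556671142578, 131.7478790283203), 85.96119689941406) z 0.04296920277771876 lo/hi y [-0.2031 -0.1804] x [0.5218 0.6452]
side plate 309 ((569.9525146484375, 22.512239456176758), (48.02728271484375, 71.79097747802734), 85.83905029296875) z 0.0448838838555064 lo/hi y [-0.002   0.0121] x [0.5332 0.6026]
side cheek+ 325 ((568.5055541992188, 5.769165992736816), (13.746198654174805, 71.31507873535156), 86.78181457519531) z 0.060306556532275735 lo/hi y [-0.0017  0.0119] x [0.5338 0.603 ]
side cheek- 0
side marked 398 ((597.96484375, 86.32955169677734), (131.14259338378906, 40.64582061767578), 0.5966500639915466) z 0.044103171364818755 lo/hi y [0.0668 0.1047] x [0.5361 0.6616]
side plain 1795 ((578.642333984375, -192.75216674804688), (22.265846252441406, 131.99749755859375), 85.6829605102539) z 0.04433631196290899 lo/hi y [-0.2057 -0.1819] x [0.5176 0.6412]
[-0.76967697 -3.46861818  2.76321818] [0.57327038 0.05970637 0.03964192]
```

View pics/s3.png

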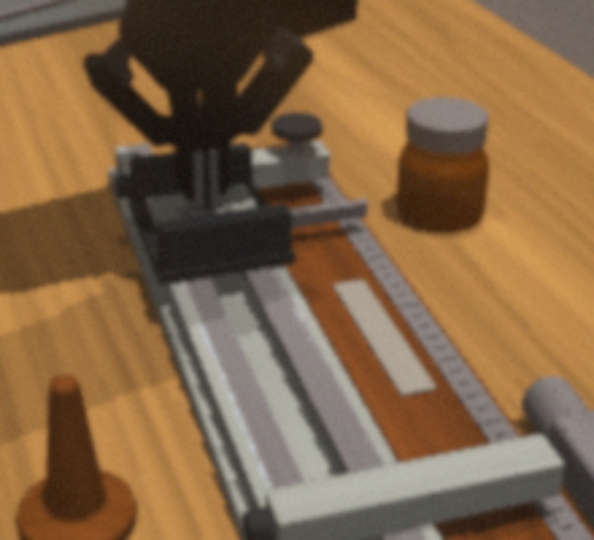

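The near cheek has moved 68 mm, the expected travel, and the slide appears to meet the stop bar in the crop (far cheek at about (200,165)). The force along the rail is rising, so I'll push slightly more to be sure.

>>> {"name": "servo_tool", "arguments": {
  "motion": [
    {"grip": 0, "dx": 0.1, "dy": 0, "dz": 0, "twist": 0},
    {"grip": 0, "dx": 0.2, "dy": 0, "dz": 0, "twist": 0},
    {"grip": 0, "dx": 0.3, "dy": 0, "dz": 0, "twist": 0},
    {"grip": 0, "dx": 0.3, "dy": 0, "dz": 0, "twist": 0},
    {"grip": 0, "dx": 0.3, "dy": 0, "dz": 0, "twist": 0}
  ]
}}

```text
time: 6.08
tool_pos: [0.5742, 0.0632, 0.04]
eef_rot: [0.731, 0.682, 0.0, -0.0]
contact_force: [-1.3, -3.0, 3.8]
gripper_width: 0.0004
grasp_force: 2.0
```

The tip still has about 4 mm to go to the cheek.

>>> {"name": "servo_tool", "arguments": {
  "motion": [
    {"grip": 0, "dx": 0.1, "dy": 0, "dz": 0, "twist": 0},
    {"grip": 0, "dx": 0.2, "dy": 0, "dz": 0, "twist": 0},
    {"grip": 0, "dx": 0.3, "dy": 0, "dz": 0, "twist": 0},
    {"grip": 0, "dx": 0.4, "dy": 0, "dz": 0, "twist": 0},
    {"grip": 0, "dx": 0.4, "dy": 0, "dz": 0, "twist": 0}
  ]
}}

```text
time: 6.5
tool_pos: [0.5748, 0.0669, 0.0401]
eef_rot: [0.731, 0.682, 0.0, 0.0]
contact_force: [0.8, -3.2, 4.0]
gripper_width: 0.0001
grasp_force: 2.3
```

>>> {"name": "servo_tool", "arguments": {
  "motion": [
    {"grip": 0, "dx": 0.1, "dy": 0, "dz": 0, "twist": 0},
    {"grip": 0, "dx": 0.2, "dy": 0, "dz": 0, "twist": 0},
    {"grip": 0, "dx": 0.2, "dy": 0, "dz": 0, "twist": 0}
  ]
}}

```text
time: 6.75
tool_pos: [0.5748, 0.0669, 0.0402]
eef_rot: [0.732, 0.682, -0.001, 0.001]
contact_force: [-1.1, -6.5, 6.3]
gripper_width: 0.0001
grasp_force: 4.3
```

It is blocked at y = 0.0669 with the force rising, so the slide is firmly on the stop. I'll take off the preload and lift slowly.

>>> {"name": "servo_tool", "arguments": {
  "motion": [
    {"grip": 0, "dx": -0.1, "dy": 0, "dz": 0, "twist": 0},
    {"grip": 0, "dx": -0.2, "dy": 0, "dz": 0, "twist": 0},
    {"grip": 0, "dx": -0.2, "dy": 0, "dz": -0.2, "twist": 0},
    {"grip": 0, "dx": -0.2, "dy": 0, "dz": -0.4, "twist": 0},
    {"grip": 0, "dx": -0.2, "dy": 0, "dz": -0.8, "twist": 0}
  ]
}}

```text
time: 7.17
tool_pos: [0.5739, 0.067, 0.0474]
eef_rot: [0.731, 0.682, -0.001, -0.001]
contact_force: [0.4, -1.9, -1.5]
gripper_width: -0.0002
grasp_force: 1.2
```

>>> {"name": "servo_tool", "arguments": {
  "motion": [
    {"grip": 0, "dx": -0.3, "dy": 0, "dz": -1, "twist": 0},
    {"grip": 0, "dx": -0.5, "dy": 0, "dz": -2.5, "twist": 0},
    {"grip": 0, "dx": -0.5, "dy": 0, "dz": -5, "twist": 0},
    {"grip": 0, "dx": -0.5, "dy": 0, "dz": -8, "twist": 0},
    {"grip": 0, "dx": -0.5, "dy": 0, "dz": -11, "twist": 0}
  ]
}}

```text
time: 7.58
tool_pos: [0.5732, 0.0631, 0.1591]
eef_rot: [0.731, 0.682, -0.0, -0.001]
contact_force: [0.1, 0.5, -0.7]
gripper_width: 0.0
grasp_force: 0.0
```

>>> {"name": "servo_tool", "arguments": {
  "motion": [
    {"grip": 0, "dx": 0, "dy": -2, "dz": -2, "twist": 0},
    {"grip": 0, "dx": 0, "dy": -5, "dz": -4, "twist": 0},
    {"grip": 0, "dx": 0, "dy": -6, "dz": -6, "twist": 0},
    {"grip": 0, "dx": 0, "dy": -6, "dz": -6, "twist": 0},
    {"grip": 0, "dx": 0, "dy": -6, "dz": -6, "twist": 0}
  ]
}}

```text
time: 8.0
tool_pos: [0.5147, 0.0672, 0.2199]
eef_rot: [0.731, 0.683, 0.002, 0.001]
contact_force: [-0.1, -0.3, -0.3]
gripper_width: -0.0002
grasp_force: 0.0
```

```bash
sed -i 's/(abs(P\[:,1\]+.02)<.065)/(abs(P[:,1]-.045)<.06)/; s/P\[:,1\]+.02)>0/P[:,1]-.045)>0/' b.py; python3 b.py; python3 - <<'E'
from h import *
im,D=r.get_image("side");cv2.imwrite("pics/s4.png",cv2.resize(im[150:350,180:400,::-1],None,fx=2.7,fy=2.7))
E
```

```text
scene plate 1082 ((575.302734375, 52.45171356201172), (105.0057373046875, 82.26485443115234), 89.8969497680664) z 0.04446555420856779 lo/hi y [0.0101 0.1037] x [0.5434 0.6119]
scene cheek+ 185 ((575.7488403320312, 84.2625961303711), (11.020637512207031, 72.35604095458984), 86.7094955444336) z 0.0587763808259848 lo/hi y [0.0775 0.0911] x [0.5418 0.6105]
scene cheek- 185 ((570.4188232421875, 7.0939741134643555), (11.997705459594727, 72.17498016357422), 86.30513763427734) z 0.05883457450193641 lo/hi y [0.0002 0.014 ] x [0.5364 0.6054]
scene marked 556 ((599.420654296875, 85.86067199707031), (45.98897171020508, 131.97573852539062), 87.24594116210938) z 0.04321229442878943 lo/hi y [0.0658 0.1094] x [0.5434 0.6641]
scene plain 536 ((580.7437744140625, -192.61175537109375), (21.46059799194336, 131.90472412109375), 86.06385803222656) z 0.043019120501685326 lo/hi y [-0.2031 -0.1809] x [0.5227 0.6448]
scene pin 240 ((631.0740356445312, 94.7381362915039), (63.64188003540039, 31.030698776245117), 3.6503093242645264) z 0.06165645030963807 lo/hi y [0.0805 0.1102] x [0.6045 0.6616]
side plate 1013 
[... 361 characters left out ...]
8.8021240234375, 5.1380615234375), (14.280001640319824, 71.6406478881836), 87.43830108642578) z 0.060237484932727015 lo/hi y [-0.0018  0.0121] x [0.5338 0.6024]
side marked 446 ((597.7705078125, 85.23916625976562), (40.542728424072266, 131.85684204101562), 89.9428482055664) z 0.04534070690229022 lo/hi y [0.0657 0.1044] x [0.5358 0.6612]
side plain 1800 ((578.9506225585938, -192.44937133789062), (23.03882598876953, 132.35189819335938), 85.62245178222656) z 0.044317647067927735 lo/hi y [-0.2058 -0.1817] x [0.5179 0.641 ]
side pin 195 ((629.378662109375, 93.61044311523438), (59.81980895996094, 32.24302673339844), 4.752122402191162) z 0.06374837078549045 lo/hi y [0.0768 0.1091] x [0.6019 0.6578]
```

View pics/s4.png

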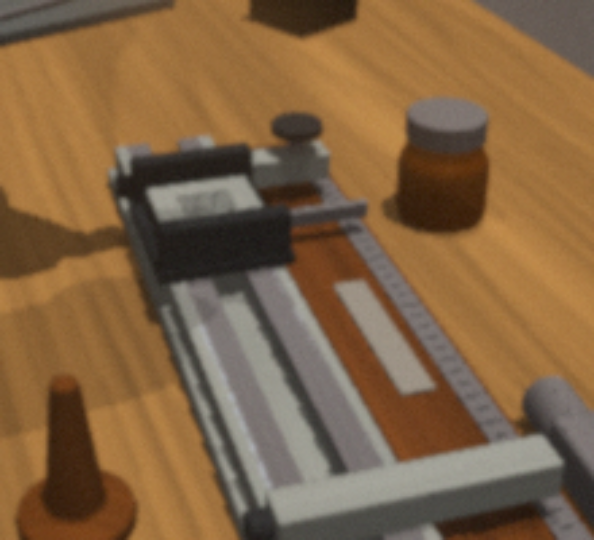

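The slide sits against the pinned stop (pin at (297,128) in the crop). The cheeks are where they were under load, the plate is back up at 45 mm, the jar and cone have not visibly moved, and the arm is clear.

```bash
python3 -c "from cell import r; print(r.sign_off())"
```

```text
the job is handed in; nothing more can be done
None
```

The slide rests against the marked stop with the plate up and the brake on, the arm is clear, and the job is handed in; no verdict was returned.

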